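# Push the yellow label holder behind the riser's sprung shelf-edge clip and hold it home

### The job

Take the yellow label holder out of the rack by its edges only, so that no finger touches its window, and slide it upright, printed side outwards, down behind the front lip of the empty price clip on the cheese riser, feeling for the slot without forcing it. Press it fully home against the clip's sprung floor and finish while still holding it pressed there: the spring lifts it out again if you let go, and a workmate will tighten the thumbscrew while you hold. Leave the other labels, the cheeses and the things around as they are.

Things in the scene. Friction and masses are not known exactly. Their poses are not given: they have to be found in the camera images.
- label_yellow: upright white plastic label holder with a yellow card in its window: 60 mm wide (its y), 110 mm tall (z), 5 mm thick (x), about 50 g; origin at the middle of its foot edge, printed side faces its -x. Grip it from above across its width, on the narrow side edges near the top; home, its upper 61 mm stand above the riser's deck. Fit it with its -x side towards the robot.
- window_yellow: the yellow window of that holder, both faces: 48 mm wide, from 34 to 104 mm above the foot; round it are 6 mm wide side and top rails and the solid white foot. Same origin and axes as the holder. No finger may touch it
- label_blue: upright white plastic label holder with a blue card in its window: 60 mm wide (its y), 110 mm tall (z), 5 mm thick (x), about 50 g; origin at the middle of its foot edge, printed side faces its -x. In another slot of the rack; stays there.
- label_green: upright white plastic label holder with a green card in its window: 60 mm wide (its y), 110 mm tall (z), 5 mm thick (x), about 50 g; origin at the middle of its foot edge, printed side faces its -x. In another slot of the rack; stays there.
- label_rack: pale plastic slotted rack, fixed: 108 (x) x 90 (y) x 30 mm high, three cross slots 7 mm wide at -36, 0, +36 mm along its x, slot floors 6 mm above the table; origin at the centre of its underside. The three holders stand in the slots in any order, 24 mm deep: draw straight up. A tall screw press stands behind, from x = 0.55 m on
- riser: fixed cheese riser, white with a wooden deck: 100 (x) x 300 (y) mm, deck top 75 mm above the table, origin at the centre of its underside; its front faces its -x, towards the robot. Two steel price clips on its front, 150 mm apart, one empty, one already holding a white label (top 136 mm above the table); which is left and which right changes
- clip_empty: empty steel price clip, fixed on the riser's front; origin at table level under the middle of its slot, x into the riser, z up. Slot 7.5 mm wide (x) between a back plate (its face at x = +3.75 mm, 74 mm high) and the front lip (52 mm high, above it a rim flared outwards to x = -12 mm, 61 mm high); 70 mm long (y) between end cheeks. Fixed ledges 26 mm high stop the foot: home
- clip_mouth (a point): middle of the empty clip's slot, level with the top of the straight lip, 52 mm above the table; axes as the clip. Home, the holder's foot is 26 mm below this point
- thumbscrew (a point): outer face of the small dark knurled thumbscrew on the front of the empty clip's lip, 15 mm ahead of the slot's middle, 36 mm above the table
- clip_floor (a joint): how far the sprung floor bar of the empty clip is pressed down: 0 free (bar top 34 mm above the table), 0.008 with the holder home on the ledges. The spring pushes up with about 3 N at 0 and 7 N at 0.008
- soft_cheese_1: white soft cheese 54 x 74 x 48 mm on the riser's deck, towards its -y end, its centre about 75 mm behind the clips' slots; leave alone
- soft_cheese_2: white soft cheese 54 x 72 x 54 mm, middle of the deck; leave alone
- soft_cheese_3: white soft cheese 55 x 73 x 50 mm, towards the deck's +y end; leave alone
- timer: red and white kitchen timer, 62 mm across, 40 mm high; leave alone
- dredger: steel salt dredger, 66 mm across, 96 mm high; leave alone
- roll: roll of cheese labels, 85 mm across, 35 mm high; leave alone
There are look-alikes about, which are no part of the job. What is shaped like the label_rack but green is not meant. Leave any pink or red look-alike of the label_yellow alone.

How it is judged (in metres and radians):
On the way, in this order (a step that is already met when the one before it is completed fails the run):
1. the yellow holder is lifted clear of the rack, held in the fingers (z of label_yellow in the frame of label_rack above 0.04 m and contact force between the fingers and label_yellow above 1 N), for 0.2 s.
2. its foot has entered behind the empty clip's lip (z of label_yellow in the frame of clip_mouth below -0.004 m and x of label_yellow in the frame of clip_mouth between -0.004 and 0.004 m and y of label_yellow in the frame of clip_mouth between -0.0065 and 0.0065 m), for 0.1 s.
At the end, for the whole second after the job is handed in: foot behind the empty clip's lip (4 mm of the slot's middle across, 6.5 mm along), pressed within 1.8 mm of home (sprung floor down over 6.2 mm), upright within 5 degrees, printed side out, still, fingers holding or pressing it with over 1.5 N (value of joint clip_floor above 0.0062 m and z of label_yellow in the frame of clip_mouth below -0.0242 m and x of label_yellow in the frame of clip_mouth between -0.004 and 0.004 m and y of label_yellow in the frame of clip_mouth between -0.0065 and 0.0065 m and angle between label_yellow's own z axis and vertical below 0.09 rad and x of thumbscrew in the frame of label_yellow below -0.005 m and contact force between the fingers and label_yellow above 1.5 N and linear speed of label_yellow below 0.01 m/s); the arm keeps its last pose, push and grip.
It fails at once if the gripper touches the yellow window (contact force between any of the fingers, the arm and window_yellow above 0.5 N).
It fails at once if the holder is forced: more than 35 N between it and the clip (contact force between label_yellow and clip_empty above 35 N).
It fails at once if another label is disturbed (more than 15 mm) (distance of any of label_blue, label_green from where it was at the start of the episode above 0.015 m).
It fails at once if a cheese on the riser is moved more than 15 mm (distance of any of soft_cheese_1, soft_cheese_2, soft_cheese_3 from where it was at the start of the episode above 0.015 m).
It fails at once if a thing standing around is moved more than 20 mm (distance of any of timer, dredger, roll from where it was at the start of the episode above 0.02 m).
It also fails if it takes over 45 s, if anything falls off the work surface, if the arm or the gripper's body presses on something with over 40 N, if the wrist force passes 120 N, or if a joint passes its speed limit or range.

### The arm

A 6-joint arm with a two-finger parallel gripper is mounted at the origin on the work surface; the furniture and walls round the work are solid. World frame = base frame: x ahead of the robot, y to its left, z up, the work surface at z = 0. Lengths are in mm, angles in rad, forces in N, time in s.
With the tool pointing down it reaches from about 375 to 825 mm from the base axis. Payload 5.5 kg.
Tool frame: the origin (TCP) lies on the centre line of the jaws, within the pads' length; the fingertips stand 19 mm ahead of it and the grasp point (between the pads) is the TCP (env.tcp_to_tips is the distance from the TCP to the fingertips, in mm); z points along the fingers, y is the line along which they close (so a half turn about z gives the same grasp; the last joint's range is limited). The gripper opens to 85 mm and grips with 20 to 120 N. Pads are 22 mm wide; open, the fingers measure 114 mm over their backs; the gripper's body (76 mm by 85 mm) begins 54 mm behind the grasp point. The pads swing forward as they close: fully open they stand 13 mm farther back than shut.
Start: joints at [1.215, 0.314, -0.047, 1.21, 0, 1.571], TCP at [209.001, 562.418, 250.299] pointing down, gripper open.
Joint ranges: [-2.67, 2.67], [-0.69, 1.73], [-1.03, 1.25], [-2.08, 2.16], [-1.42, 1.45], [-3.14, 3.14]. Speed limits (rad/s): [2.39, 2.39, 3.01, 3.14, 3.14, 3.14].

### API

Orientations are given as [roll, pitch, yaw] about the fixed x, y, z axes, in that order (R = Rz(yaw) Ry(pitch) Rx(roll)).
In Python, from cell import read_state, viewer, env gives the robot as it stands. The module is installed in compiled form; this text tells all that it offers.
- The arm moves only by the tool drive_tool, never from a script. Its argument "deltas" is text: rows parted by semicolons, each of 7 numbers parted by spaces: the shift along the tool's x, y, z in mm, then the turn, a rotation vector about the tool's x, y, z in units of 5 degrees (1.0 is 5 degrees), then the opening in per cent of the stroke, from 0 (shut) to 100 (fully open). In form: tx ty tz ax ay az fingers; .... A call has 1 to 20 rows; each row shifts and turns the commanded pose from where the row before left it, along the tool's axes as they then stand; what a row does not reach is not made up. A row lasts 1/10 s, in which the tool goes at most 50 mm and 8.59 degrees, less where a joint would pass 70% of its speed; a pose out of reach is approached as far as the arm can. A call is refused whole if a number of a shift passes 50 or a number of a turn 1, either way. A call with a gripper value outside its range is refused whole. The fingers move at their own pace and stop on an object; "grip_force" is the grip in N (left out, the last holds). Time passes only in rows, so rows that do not move let the fingers close. It gives the time, the measured TCP pose, the force and the opening at its end, in the units of the state.
- read_state(): the state, without advancing time (a new reading comes with each control period).
- viewer.get_image(name): name is "scene" or "top"; returns a dict with "image" (400x640x3 uint8, red, green, blue), "intrinsics" (3x3 intrinsics, pixels), "k1" (the pictures are not rectified: a ray, as slopes to the right and down, at radius r is drawn at 1 + k1 r^2 times it, then the intrinsics apply), "position" and "orientation" of the camera in the world. Camera axes: x right, y down, z forward; pixel columns grow to the right and rows downward; lengths in mm; the calibration is good to about 2 mm. A picture is of the moment at which its call begins. There is no depth.
- env.finish_job(): hands the job in, once; it reports no verdict.
The state is a dict: "t": time; "joints": joint angles; "qvel": joint speeds; "effort": joint torques, N m; "eef_pos": TCP position; "tool_rot": TCP orientation; "wrist_force": force on the tool from outside, world axes, zero at the start; "wrist_torque": the same for the moment, N m; "opening": finger opening in mm.
Only numpy, scipy, OpenCV 4.12 (cv2) and the standard library are available. Lean on these libraries where they do the work, as an engineer would, in place of code of your own. Each camera call takes 0.05 s, during which the arm holds its last target. There are 200 camera calls.

## Working session

There is one attempt and no reset: what is moved stays moved. The work goes in short steps, Python scripts to look and compute and a tool call to move; the robot and the scene stay as the last step left them, time stands still between calls to the robot, and variables do not carry over. Pictures are saved under pics/ and viewed, on a budget of 10 in all, crops included, one or two more only if the job needs it, and the job is handed in when it is done.

Besides the shell and the picture viewer there is one more tool, called as name(argument=value, ...), one argument or row to a line, values as JSON. drive_tool: Moves the arm, as the interface text tells. Its arguments: {"type":"object","properties":{"deltas":{"type":"string"},"grip_force":{"type":"number"}},"required":["deltas"]}

```bash
mkdir -p pics
cat > h.py <<'E'
import numpy as np,cv2
from cell import read_state,viewer,env
def grab(n,f=None):
    d=viewer.get_image(n)
    if f: cv2.imwrite(f,d["image"][:,:,::-1])
    return d
def R_of(d):
    o=np.array(d["orientation"],float)
    if o.shape==(3,3): return o
    from scipy.spatial.transform import Rotation as R
    return (R.from_euler('xyz',o) if o.size==3 else R.from_quat(o)).as_matrix()
def ray(d,u,v):
    K=np.array(d["intrinsics"]);k=d["k1"]
    x=np.array([(u-K[0,2])/K[0,0],(v-K[1,2])/K[1,1]]);s=x.copy()
    for _ in range(30): s=x/(1+k*(s@s))
    return np.array(d["position"],float),R_of(d)@np.array([s[0],s[1],1])
def onz(d,u,v,z):
    p,r=ray(d,u,v);return p+r*(z-p[2])/r[2]
def proj(d,P):
    K=np.array(d["intrinsics"]);q=R_of(d).T@(np.array(P,float)-np.array(d["position"],float))
    s=q[:2]/q[2];s=s*(1+d["k1"]*(s@s));return K[0,0]*s[0]+K[0,2],K[1,1]*s[1]+K[1,2]
E
python3 - <<'E'
from h import *
for n in("scene","top"):
    d=grab(n,f"pics/{n}0.png");print(n,d["intrinsics"],d["k1"],d["position"],d["orientation"])
    print(R_of(d)[:,2])
print(read_state())
E
```

```text
scene [[481.66819948   0.         319.22002226]
 [  0.         481.66819948 202.74235598]
 [  0.           0.           1.        ]] 0.01258069005507396 [-274.28011575 -456.87203499  980.44654172] [-2.37958846  0.01460907 -1.10284612]
[ 0.61138701  0.32083046 -0.72337662]
top [[367.0755349   0.        320.1152727]
 [  0.        367.0755349 203.4046982]
 [  0.          0.          1.       ]] 0.020151969546617014 [322.08349024 -34.26854589 977.24078325] [-2.97473948 -0.00696766 -1.5856717 ]
[ 0.16595947 -0.0093405  -0.98608834]
{'t': 0.1, 'joints': array([ 1.21501159e+00,  3.14168003e-01, -4.79873300e-02,  1.21019681e+00,
        2.49337768e-05,  1.57077692e+00]), 'qvel': array([-0.00114637, -0.00247383,  0.00305715, -0.00180668, -0.00065668,
       -0.00065164]), 'effort': array([-8.57988744e-05, -5.40766418e+01,  3.40541875e+01,  1.11780502e-02,
       -2.45677927e-05, -4.56527403e-07]), 'eef_pos': array([208.81589852, 561.96269011, 249.50953271]), 'tool_rot': array([-3.14003684e+00, -2.49639453e-05,  2.78582729e+00]), 'wrist_force': array([-0.11971475, -0.52913865, -0.39537294]), 'wrist_torque': array([0.00834709, 0.00572133, 0.0274004 ]), 'opening': 85.08582786029862}
```

View pics/scene0.png

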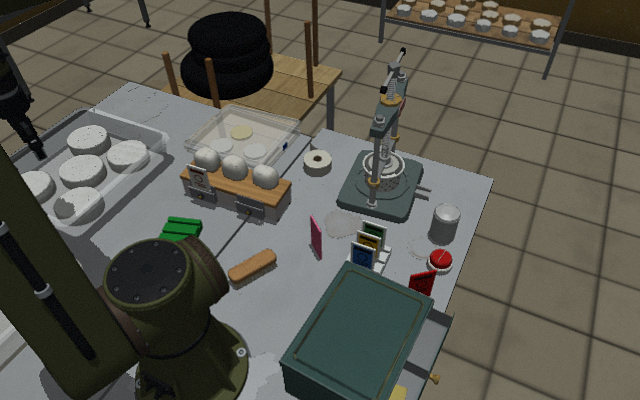

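View pics/top0.png

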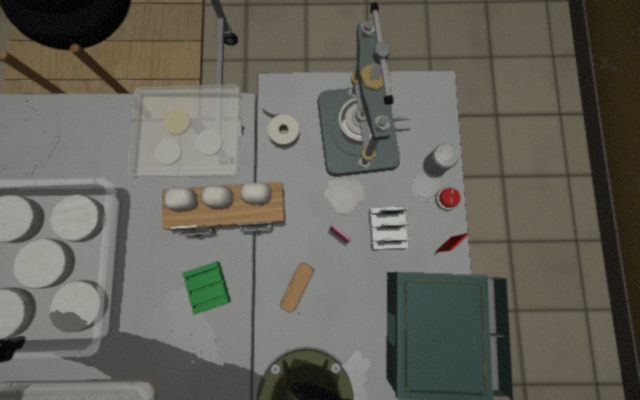

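Run:
```python
import cv2,numpy as np
s=cv2.imread("pics/scene0.png");t=cv2.imread("pics/top0.png")
c=lambda i,x,y:cv2.resize(i[y:y+60,x:x+80],(400,300),interpolation=cv2.INTER_CUBIC)
cv2.imwrite("pics/m1.png",np.vstack([np.hstack([c(s,325,212),c(s,220,165)]),np.hstack([c(t,350,197),c(t,215,175)])]))
```

```text
(no output)
```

View pics/m1.png

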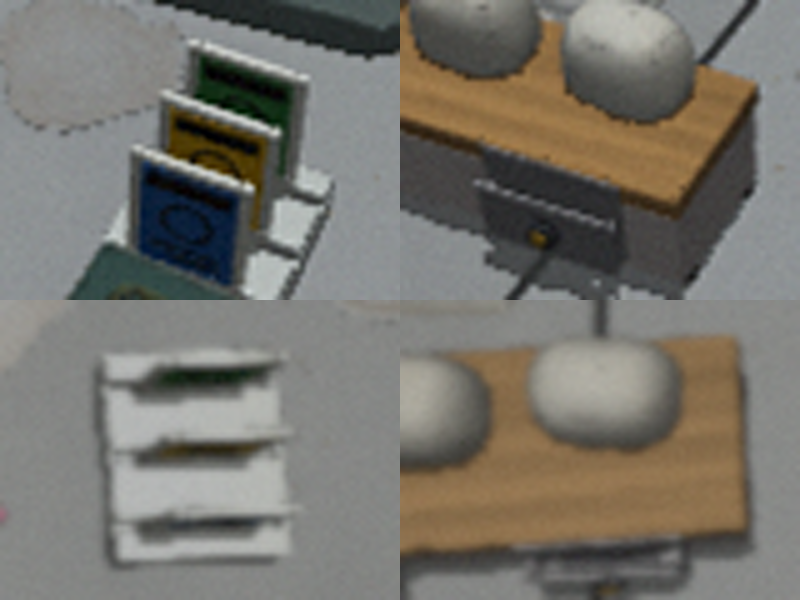

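Run:
```python
from h import *
s=grab("scene");t=grab("top")
np.set_printoptions(precision=1,suppress=True)
px=lambda o,m:(o[0]+(m[0]+.5)/5-.5,o[1]+(m[1]+.5)/5-.5)
S=(325,212);T=(350,197);S2=(220,165);T2=(215,175)
def show(n,d,o,m,z): print(n,px(o,m),onz(d,*px(o,m),z))
for n,a,b in(("blue",(130,150),(254,188)),("yel",(162,95),(280,130)),("gre",(190,42),(308,78))):
    show(n+"L",s,S,a,116);show(n+"R",s,S,b,116)
for n,m in(("gR",(287,57)),("yR",(288,132)),("bR",(297,210)),("yL",(165,142))): show("top "+n,t,T,m,116)
for n,m in(("rTL",(102,55)),("rTR",(280,51)),("rBR",(292,255)),("rBL",(112,262))): show(n,t,T,m,30)
show("deckFR s",s,S2,(680-400,215),75);show("deckBR s",s,S2,(757-400,85),75)
for n,m in(("deckBR",(338,38)),("deckFR",(347,230)),("deckFL?",(0,253))): show(n,t,T2,m,75)
for n,m in(("plateL",(480-400,148)),("plateR",(622-400,185))): show("s "+n,s,S2,m,74)
for n,m in(("rimL",(475-400,183)),("rimR",(615-400,230))): show("s "+n,s,S2,m,61)
show("s screw",s,S2,(140,237),36)
for n,m,z in(("plateL",(120,248),74),("plateR",(285,240),74),("rimL",(130,282),61),("rimR",(285,280),61),("screw",(205,290),36)): show("t "+n,t,T2,m,z)
```

```text
blueL (350.6, 241.6) [ 377.7 -194.1  116. ]
blueR (375.4, 249.2) [ 382.3 -253.6  116. ]
yelL (357.0, 230.6) [ 414.6 -194.   116. ]
yelR (380.6, 237.6) [ 419.1 -251.5  116. ]
greL (362.6, 220.0) [ 450.9 -192.6  116. ]
greR (386.2, 227.2) [ 454.5 -251.5  116. ]
top gR (407.0, 208.0) [ 453.1 -248.7  116. ]
top yR (407.2, 223.0) [ 417.3 -247.2  116. ]
top bR (409.0, 238.6) [ 380.6 -249.4  116. ]
top yL (382.6, 225.0) [ 413.4 -188.9  116. ]
rTL (370.0, 207.6) [ 468.6 -173.4   30. ]
rTR (405.6, 206.8) [ 469.4 -266.6   30. ]
rBR (408.0, 247.6) [ 363.4 -267.    30. ]
rBL (372.0, 249.0) [ 361.1 -174.5   30. ]
deckFR s (275.6, 207.6) [426.2  38.   75. ]
deckBR s (291.0, 181.6) [528.2  49.4  75. ]
deckBR (282.2, 182.2) [529.3  51.7  75. ]
deckFR (284.0, 220.6) [432.1  47.1  75. ]
deckFL? (214.6, 225.2) [423.1 217.4  75. ]
s plateL (235.6, 194.2) [422.4 158.8  74. ]
s plateR (264.0, 201.6) [432.2  76.7  74. ]
s rimL (234.6, 201.2) [409.3 155.4  61. ]
s rimR (262.6, 210.6) [412.9  70.7  61. ]
s screw (247.6, 212.0) [409.6 118.4  36. ]
t plateL (238.6, 224.2) [424.9 158.9  74. ]
t plateR (271.6, 222.6) [427.7  77.7  74. ]
t rimL (240.6, 231.0) [409.2 156.3  61. ]
t rimR (271.6, 230.6) [409.1  79.2  61. ]
t screw (255.60000000000002, 232.6) [406.9 123.2  36. ]
```

drive_tool(
  deltas="0 0 0 0 0 1 100;0 0 0 0 0 1 100;0 0 0 0 0 1 100;0 0 0 0 0 1 100;0 0 0 0 0 1 100;0 0 0 0 0 1 100;0 0 0 0 0 1 100;0 0 0 0 0 1 100;0 0 0 0 0 1 100;0 0 0 0 0 1 100;0 0 0 0 0 1 100;0 0 0 0 0 1 100;0 0 0 0 0 1 100;0 0 0 0 0 1 100;0 0 0 0 0 1 100;0 0 0 0 0 1 100;0 0 0 0 0 1 100;0 0 0 0 0 1 100;0 0 0 0 0 1 100;0 0 0 0 0 1 100",
  grip_force=40,
)

```text
t: 2.2
eef_pos: [250.7, 543.3, 250.1]
tool_rot: [-3.101, 0.003, 1.117]
wrist_force: [0.8, 0.2, 0.2]
opening: 85.7
```

drive_tool(
  deltas="0 0 0 0 0 1 100;0 0 0 0 0 1 100;0 0 0 0 0 1 100;0 0 0 0 0 1 100;0 0 0 0 0 1 100;0 0 0 0 0 1 100;0 0 0 0 0 1 100;0 0 0 0 0 1 100;0 0 0 0 0 1 100;0 0 0 0 0 1 100;0 0 0 0 0 1 100;0 0 0 0 0 0.4 100",
)

```text
t: 3.4
eef_pos: [440.0, 365.7, 249.8]
tool_rot: [-2.906, 0.141, 0.566]
wrist_force: [0.0, 0.4, 0.6]
opening: 85.4
```

```bash
python3 -c "
from h import *
s=read_state();print(s['joints'],s['qvel'],s['tool_rot'],s['eef_pos'])"
```

```text
[0.56591181 0.37340419 0.00623256 1.34481005 0.23544951 3.1415879 ] [-0.15788693  0.03628095  0.03739657  0.07034267  0.06808381 -0.00124222] [-2.90614249  0.14118424  0.56591648] [439.98400654 365.68319079 249.84271449]
```

drive_tool(
  deltas="0 0 0 0 0 0 100;0 0 0 0 0 -1 100",
)

```text
t: 3.6
eef_pos: [438.6, 367.8, 250.2]
tool_rot: [-2.894, 0.118, 0.657]
wrist_force: [-1.1, 0.1, -0.6]
opening: 85.6
```

```bash
cat >> h.py <<'E'
from scipy.spatial.transform import Rotation as Ro
def rows(target,yaw,n,g=100):
    s=read_state();p=np.array(s["eef_pos"]);R0=Ro.from_euler('xyz',s["tool_rot"])
    w=(R0.inv()*Ro.from_euler('xyz',[np.pi,0,yaw])).as_rotvec()
    st=(np.array(target)-p)/n;out=[]
    for i in range(n):
        d=(R0*Ro.from_rotvec(w*i/n)).inv().apply(st);a=np.degrees(w/n)/5
        out.append(" ".join(f"{x:.1f}" for x in d)+" "+" ".join(f"{x:.3f}" for x in a)+f" {g}")
    print(";".join(out))
E
python3 -c "
from h import *
rows([440,-60,250],np.pi+.045,30)"
```

```text
-8.6 11.2 -1.8 -0.095 -0.102 -0.964 100;-9.5 10.5 -1.6 -0.095 -0.102 -0.964 100;-10.4 9.6 -1.4 -0.095 -0.102 -0.964 100;-11.2 8.8 -1.3 -0.095 -0.102 -0.964 100;-11.9 7.8 -1.1 -0.095 -0.102 -0.964 100;-12.5 6.8 -0.9 -0.095 -0.102 -0.964 100;-13.0 5.7 -0.8 -0.095 -0.102 -0.964 100;-13.5 4.6 -0.6 -0.095 -0.102 -0.964 100;-13.8 3.4 -0.4 -0.095 -0.102 -0.964 100;-14.1 2.3 -0.3 -0.095 -0.102 -0.964 100;-14.2 1.1 -0.2 -0.095 -0.102 -0.964 100;-14.3 -0.1 -0.0 -0.095 -0.102 -0.964 100;-14.2 -1.3 0.1 -0.095 -0.102 -0.964 100;-14.0 -2.5 0.2 -0.095 -0.102 -0.964 100;-13.8 -3.7 0.3 -0.095 -0.102 -0.964 100;-13.4 -4.8 0.4 -0.095 -0.102 -0.964 100;-13.0 -5.9 0.5 -0.095 -0.102 -0.964 100;-12.4 -7.0 0.5 -0.095 -0.102 -0.964 100;-11.8 -8.0 0.6 -0.095 -0.102 -0.964 100;-11.0 -9.0 0.6 -0.095 -0.102 -0.964 100;-10.2 -9.9 0.6 -0.095 -0.102 -0.964 100;-9.4 -10.7 0.6 -0.095 -0.102 -0.964 100;-8.4 -11.5 0.6 -0.095 -0.102 -0.964 100;-7.4 -12.2 0.6 -0.095 -0.102 -0.964 100;-6.4 -12.7 0.5 -0.095 -0.102 -0.964 100;-5.3 -13.2 0.5 -0.095 -0.102 -0.964 100;-4.1 -13.6 0.4 -0.095 -0.102 -0.964 100;-3.0 -13.9 0.3 -0.095 -0.102 -0.964 100;-1.8 -14.1 0.2 -0.095 -0.102 -0.964 100;-0.6 -14.2 0.1 -0.095 -0.102 -0.964 100
```

drive_tool(
  deltas="-8.6 11.2 -1.8 -0.095 -0.102 -0.964 100;-9.5 10.5 -1.6 -0.095 -0.102 -0.964 100;-10.4 9.6 -1.4 -0.095 -0.102 -0.964 100;-11.2 8.8 -1.3 -0.095 -0.102 -0.964 100;-11.9 7.8 -1.1 -0.095 -0.102 -0.964 100;-12.5 6.8 -0.9 -0.095 -0.102 -0.964 100;-13.0 5.7 -0.8 -0.095 -0.102 -0.964 100;-13.5 4.6 -0.6 -0.095 -0.102 -0.964 100;-13.8 3.4 -0.4 -0.095 -0.102 -0.964 100;-14.1 2.3 -0.3 -0.095 -0.102 -0.964 100;-14.2 1.1 -0.2 -0.095 -0.102 -0.964 100;-14.3 -0.1 0 -0.095 -0.102 -0.964 100;-14.2 -1.3 0.1 -0.095 -0.102 -0.964 100;-14.0 -2.5 0.2 -0.095 -0.102 -0.964 100;-13.8 -3.7 0.3 -0.095 -0.102 -0.964 100;-13.4 -4.8 0.4 -0.095 -0.102 -0.964 100;-13.0 -5.9 0.5 -0.095 -0.102 -0.964 100;-12.4 -7.0 0.5 -0.095 -0.102 -0.964 100;-11.8 -8.0 0.6 -0.095 -0.102 -0.964 100;-11.0 -9.0 0.6 -0.095 -0.102 -0.964 100",
)

```text
t: 5.6
eef_pos: [439.1, 82.9, 250.7]
tool_rot: [-3.033, -0.044, 2.346]
wrist_force: [1.1, 0.6, -0.6]
opening: 85.2
```

drive_tool(
  deltas="-10.2 -9.9 0.6 -0.095 -0.102 -0.964 100;-9.4 -10.7 0.6 -0.095 -0.102 -0.964 100;-8.4 -11.5 0.6 -0.095 -0.102 -0.964 100;-7.4 -12.2 0.6 -0.095 -0.102 -0.964 100;-6.4 -12.7 0.5 -0.095 -0.102 -0.964 100;-5.3 -13.2 0.5 -0.095 -0.102 -0.964 100;-4.1 -13.6 0.4 -0.095 -0.102 -0.964 100;-3.0 -13.9 0.3 -0.095 -0.102 -0.964 100;-1.8 -14.1 0.2 -0.095 -0.102 -0.964 100;-0.6 -14.2 0.1 -0.095 -0.102 -0.964 100",
)

```text
t: 6.6
eef_pos: [439.6, -59.4, 251.0]
tool_rot: [-3.141, 0.002, -3.093]
wrist_force: [-0.3, 0.7, -0.3]
opening: 85.2
```

```bash
python3 -c "
from h import *
print(read_state()['joints'],read_state()['tool_rot'])
rows([417,-221,200],np.pi+.045,7)"
```

```text
[-1.33943246e-01  1.72030984e-02 -3.99824598e-01  1.15177590e+00
 -6.20991934e-04 -1.82706282e-01] [-3.14061993e+00  1.84673675e-03 -3.09282934e+00]
4.4 -22.9 7.3 -0.002 0.003 0.006 100;4.3 -22.9 7.3 -0.002 0.003 0.006 100;4.3 -22.9 7.3 -0.002 0.003 0.006 100;4.3 -22.9 7.3 -0.002 0.003 0.006 100;4.3 -22.9 7.3 -0.002 0.003 0.006 100;4.3 -22.9 7.3 -0.002 0.003 0.006 100;4.3 -22.9 7.3 -0.002 0.003 0.006 100
```

drive_tool(
  deltas="4.3 -22.9 7.3 0 0 0 100;4.3 -22.9 7.3 0 0 0 100;4.3 -22.9 7.3 0 0 0 100;4.3 -22.9 7.3 0 0 0 100;4.3 -22.9 7.3 0 0 0 100;4.3 -22.9 7.3 0 0 0 100;4.3 -22.9 7.3 0 0 0 100;0 0 0 0 0 0 100",
)

```text
t: 7.4
eef_pos: [416.1, -222.4, 199.2]
tool_rot: [-3.14, -0.0, -3.099]
wrist_force: [0.1, 1.2, 0.3]
opening: 85.7
```

Run:
```python
from h import *
s=grab("scene","pics/s2.png")["image"][:,:,::-1];t=grab("top","pics/t2.png")["image"][:,:,::-1]
c=lambda i,x,y:cv2.resize(i[y:y+75,x:x+100],(400,300),interpolation=cv2.INTER_CUBIC)
cv2.imwrite("pics/m2.png",np.hstack([c(s,325,180),c(t,345,180)]))
```

```text
(no output)
```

View pics/m2.png

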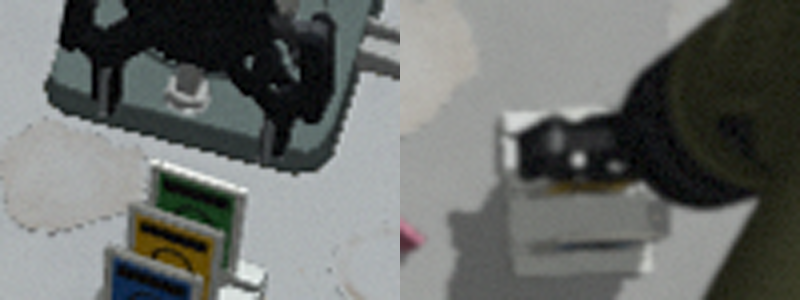

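drive_tool(
  deltas="-0.5 1.2 20 0 0 0 100;0 0 20 0 0 0 100;0 0 20 0 0 0 100;0 0 20 0 0 0 100;0 0 15 0 0 0 100;0 0 0 0 0 0 100",
)

```text
t: 8.1
eef_pos: [415.9, -218.5, 103.6]
tool_rot: [3.141, -0.002, -3.097]
wrist_force: [0.0, 0.1, -0.7]
opening: 85.6
```

drive_tool(
  deltas="0 0 0 0 0 0 65;0 0 0 0 0 0 60;0 0 0 0 0 0 60;0 0 0 0 0 0 60;0 0 0 0 0 0 60;0 0 0 0 0 0 60",
  grip_force=40,
)

```text
t: 8.7
eef_pos: [417.9, -220.6, 106.4]
tool_rot: [-3.14, 0.003, -3.099]
wrist_force: [-0.2, 2.6, 6.1]
opening: 58.8
```

drive_tool(
  deltas="0 0 0 0 0 0 0;0 0 0 0 0 0 0;0 0 0 0 0 0 0;0 0 0 0 0 0 0",
  grip_force=50,
)

```text
t: 9.1
eef_pos: [417.9, -220.6, 106.4]
tool_rot: [-3.14, 0.003, -3.099]
wrist_force: [-0.6, 3.3, 7.6]
opening: 58.5
```

Run:
```python
from h import *
for i in range(3):
    s=read_state();print(s['eef_pos'],s['wrist_force'],s['opening'],s['wrist_torque'],s['t'])
    grab("scene")
```

```text
[ 417.93616192 -220.60210239  106.44805248] [-0.59332219  3.28480551  7.60422483] 58.535556735731745 [6.05849814e-01 1.19355366e-01 3.34106640e-04] 9.1
[ 417.96806411 -220.62876928  106.47875034] [-0.26093054  3.24470168  6.66112397] 58.592710202802394 [0.51387182 0.11228157 0.00177449] 9.15
[ 417.94101254 -220.60136918  106.46751246] [-0.51883968  2.51090824  7.74311625] 58.8110359450929 [0.53116033 0.07178983 0.00653566] 9.2
```

drive_tool(
  deltas="0 0 -5 0 0 0 0;0 0 -10 0 0 0 0;0 0 -15 0 0 0 0;0 0 -20 0 0 0 0;0 0 -25 0 0 0 0;0 0 -25 0 0 0 0;0 0 -25 0 0 0 0;0 0 0 0 0 0 0;0 0 0 0 0 0 0",
)

```text
t: 10.15
eef_pos: [417.0, -220.6, 230.7]
tool_rot: [-3.139, 0.002, -3.099]
wrist_force: [-0.5, 0.3, -1.3]
opening: 58.3
```

Run:
```python
from h import *
st=read_state();print(st['eef_pos'],st['tool_rot'],st['opening'],st['wrist_force'])
s=grab("scene","pics/s3.png")["image"][:,:,::-1];t=grab("top","pics/t3.png")["image"][:,:,::-1]
c=lambda i,x,y:cv2.resize(i[y:y+75,x:x+100],(400,300),interpolation=cv2.INTER_CUBIC)
d=lambda i,x,y:cv2.resize(i[y:y+60,x:x+80],(400,300),interpolation=cv2.INTER_CUBIC)
cv2.imwrite("pics/m3.png",np.vstack([np.hstack([c(s,325,170),c(t,345,180)]),np.hstack([d(s,220,165),d(t,215,175)])]))
# wood mask edges
im=cv2.cvtColor(t,cv2.COLOR_BGR2HSV);m=cv2.inRange(im,(8,80,60),(22,255,255));m[:, :150]=0;m[:170]=0;m[240:]=0;m[:,300:]=0
y,x=np.nonzero(m);T=grab("top")
for u in range(168,285,8):
    c_=y[x==u]
    if len(c_): print(u,c_.max(),onz(T,u,c_.max()+.5,75)[:2].round(1))
```

```text
[ 416.96150271 -220.63398736  230.66369122] [-3.13906467e+00  1.80876070e-03 -3.09901437e+00] 58.272704256382795 [-0.52988308  0.29899472 -1.27964268]
168 228 [416.7 330.6]
176 225 [423.8 311.5]
184 224 [426.  292.2]
192 224 [425.7 272.7]
200 226 [420.5 253. ]
208 225 [422.6 233.5]
216 225 [422.4 214. ]
224 225 [422.1 194.4]
232 224 [424.3 174.9]
240 223 [426.4 155.3]
248 222 [428.6 135.7]
256 233 [401.2 115.6]
264 221 [430.5  96.4]
272 221 [430.3  76.6]
280 221 [430.   56.9]
```

View pics/m3.png

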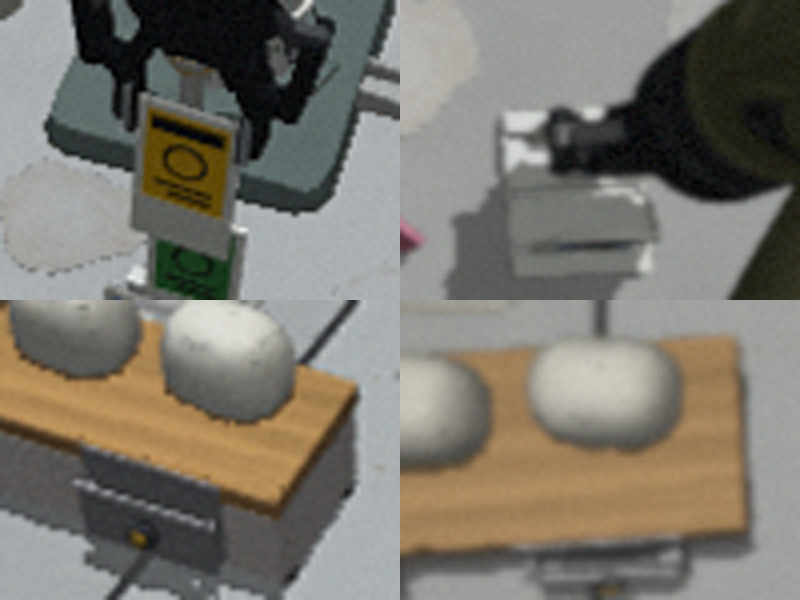

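Run:
```python
from h import *
np.set_printoptions(precision=2,suppress=True)
T=grab("top");S=grab("scene")
def sat(d):
    i=d["image"].astype(float);i=cv2.GaussianBlur(i,(0,0),.6);return i[:,:,0]-i[:,:,2]
def cross(a,th,last):
    idx=[i for i in range(len(a)-1) if (a[i]>th)!=(a[i+1]>th)]
    if not idx:return None
    i=idx[-1] if last else idx[0];return i+(a[i]-th)/(a[i]-a[i+1])
def fit(P,ax):  # robust line: other = m*P[ax]+c
    P=np.array(P);o=1-ax;k=np.ones(len(P),bool)
    for _ in range(8):
        m,c=np.polyfit(P[k,ax],P[k,o],1);r=abs(P[:,o]-m*P[:,ax]-c);k=r<max(1.2,1.5*np.median(r[k]))
    return m,c,k.sum(),len(P),r[k].std()
a=sat(T);th=.5*np.median(a[205:222,180:270]);print("th",th)
for nm,lst in(("front",True),("back",False)):
    P=[]
    for u in range(168,282):
        if nm=="front" and (196<u<228 or 250<u<262): continue
        v=cross(a[175:240,u],th,lst)
        if v: P.append(onz(T,u,175+v,75)[:2])
    print(nm,"x=m y+c",fit(P,1)); print(np.array(P)[::8])
for nm,lst in(("right(-y)",True),("left(+y)",False)):
    P=[]
    for v in range(190,216):
        c=cross(a[v,150:300],th,lst)
        if c: P.append(onz(T,150+c,v,75)[:2])
    print(nm,"y=m x+c",fit(P,0))
q=lambda m:(325+(m[0]+.5)/4-.5,170+(m[1]+.5)/4-.5)
for n,m,z in(("TL",(142,92),241),("TR",(241,125),241),("BL",(133,230),131),("BR",(230,257),131)): print(n,q(m),onz(S,*q(m),z))
```

```text
th 36.26498176238758
front x=m y+c (np.float64(-0.029534276249647256), np.float64(432.6889761696388), np.int64(51), 72, np.float64(0.2127083095381868))
[[416.7  330.55]
 [422.74 311.46]
 [424.5  292.1 ]
 [425.06 272.64]
 [424.63 177.32]
 [426.66 157.75]
 [427.96 138.13]
 [430.36  91.42]
 [430.25  71.71]]
back x=m y+c (np.float64(-0.15070792796468413), np.float64(505.6294030212742), np.int64(16), 114, np.float64(0.3992468135185675))
[[468.29 333.34]
 [460.55 313.37]
 [460.58 293.79]
 [518.6  276.66]
 [520.19 256.87]
 [470.6  235.25]
 [464.88 215.34]
 [466.39 195.67]
 [524.6  177.35]
 [525.22 157.39]
 [477.41 136.56]
 [474.19 116.67]
 [474.98  96.82]
 [529.91  77.32]
 [530.82  57.24]]
right(-y) y=m x+c (np.float64(0.056119862262871606), np.float64(22.773383166079665), np.int64(26), 26, np.float64(0.06752538415514617))
left(+y) y=m x+c (np.float64(0.04484005750836532), np.float64(327.01423256880975), np.int64(26), 26, np.float64(0.13891894327237223))
TL (360.125, 192.625) [ 416.46 -194.76  241.  ]
TR (384.875, 200.875) [ 416.75 -251.78  241.  ]
BL (357.875, 227.125) [ 413.19 -196.1   131.  ]
BR (382.125, 233.875) [ 418.9  -254.07  131.  ]
```

```bash
python3 -c "
from h import *
rows([420,119,250],np.pi+.05,11,0)"
```

```text
-1.7 30.8 -1.9 -0.001 -0.001 -0.008 0;-1.7 30.8 -1.9 -0.001 -0.001 -0.008 0;-1.7 30.8 -1.9 -0.001 -0.001 -0.008 0;-1.7 30.8 -1.9 -0.001 -0.001 -0.008 0;-1.8 30.8 -1.9 -0.001 -0.001 -0.008 0;-1.8 30.8 -1.9 -0.001 -0.001 -0.008 0;-1.8 30.8 -1.9 -0.001 -0.001 -0.008 0;-1.8 30.8 -1.9 -0.001 -0.001 -0.008 0;-1.8 30.8 -1.9 -0.001 -0.001 -0.008 0;-1.9 30.8 -1.9 -0.001 -0.001 -0.008 0;-1.9 30.8 -1.9 -0.001 -0.001 -0.008 0
```

drive_tool(
  deltas="0 0 -15 0 0 0 0;-1.8 15.8 -4 0 0 -0.01 0;-1.8 30 0 0 0 -0.01 0;-1.8 30.8 0 0 0 -0.01 0;-1.8 30.8 0 0 0 -0.01 0;-1.8 30.8 0 0 0 -0.01 0;-1.8 30.8 0 0 0 -0.01 0;-1.8 30.8 0 0 0 -0.01 0;-1.8 30.8 0 0 0 -0.01 0;-1.8 30.8 0 0 0 -0.01 0;-1.8 30.8 0 0 0 -0.01 0;-1.8 30 0 0 0 0 0;0 15.8 0 0 0 0 0;0 0 20 0 0 0 0;0 0 20 0 0 0 0;0 0 15 0 0 0 0;0 0 0 0 0 0 0;0 0 0 0 0 0 0",
)

```text
t: 12.2
eef_pos: [420.0, 118.0, 193.2]
tool_rot: [-3.14, -0.001, -3.09]
wrist_force: [-0.3, 0.0, 1.0]
opening: 58.3
```

Run:
```python
from h import *
st=read_state();print(st['eef_pos'],st['tool_rot'],st['opening'],st['wrist_force'],st['t'])
s=grab("scene","pics/s4.png")["image"][:,:,::-1];t=grab("top","pics/t4.png")["image"][:,:,::-1]
c=lambda i,x,y:cv2.resize(i[y:y+75,x:x+100],(400,300),interpolation=cv2.INTER_CUBIC)
d=lambda i,x,y:cv2.resize(i[y:y+60,x:x+80],(400,300),interpolation=cv2.INTER_CUBIC)
cv2.imwrite("pics/m4.png",np.hstack([c(s,205,150),d(t,215,190)]))
```

```text
[420.04441362 118.0074655  193.20381929] [-3.13973630e+00 -7.94451361e-04 -3.09019615e+00] 58.26711247167988 [-0.33902208  0.01281496  0.95704419] 12.2
```

View pics/m4.png

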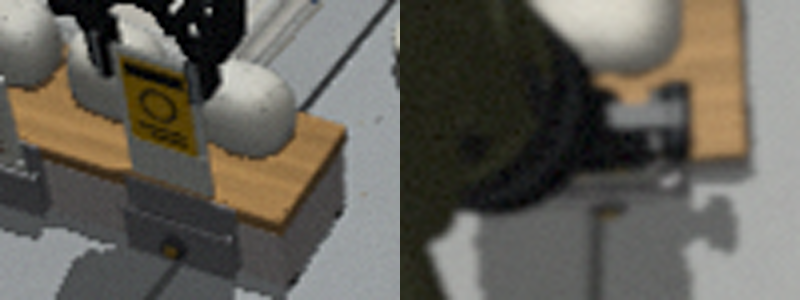

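Run:
```python
from h import *
S=grab("scene");q=lambda m:(205+(m[0]+.5)/4-.5,150+(m[1]+.5)/4-.5)
for n,m,z in(("TL",(116,52),202.8),("footL",(126,175),92.8),("footR",(213,200),92.8),("plL",(128,178),74),("plR",(238,210),74),("rimL",(126,208),61),("rimR",(238,238),61)):
    print(n,onz(S,*q(m),z).round(1))
```

```text
TL [412.  136.1 202.8]
footL [411.1 146.5  92.8]
footR [416.7  83.5  92.8]
plL [423.9 156.5  74. ]
plR [430.7  75.4  74. ]
rimL [409.8 150.9  61. ]
rimR [419.1  69.9  61. ]
```

drive_tool(
  deltas="0 1 10 0 0 0 0;0 0 10 0 0 0 0;0 0 5 0 0 0 0;0 0 0 0 0 0 0;0 0 0 0 0 0 0",
)

```text
t: 12.85
eef_pos: [420.2, 119.0, 168.2]
tool_rot: [-3.14, -0.0, -3.09]
wrist_force: [-0.7, 0.7, -0.8]
opening: 58.7
```

drive_tool(
  deltas="-1 0 0 0 0 0 0;0 0 0 0 0 0 0;-1 0 0 0 0 0 0;0 0 0 0 0 0 0",
)

```text
t: 13.25
eef_pos: [422.7, 119.2, 168.6]
tool_rot: [-3.14, 0.001, -3.09]
wrist_force: [0.0, 0.3, -0.1]
opening: 58.3
```

drive_tool(
  deltas="-1 0 0 0 0 0 0;0 0 0 0 0 0 0;-1 0 0 0 0 0 0;0 0 0 0 0 0 0",
)

```text
t: 13.65
eef_pos: [424.5, 119.3, 168.4]
tool_rot: [-3.14, 0.001, -3.09]
wrist_force: [0.1, -0.3, -1.0]
opening: 58.5
```

drive_tool(
  deltas="-1 0 0 0 0 0 0;0 0 0 0 0 0 0;-1 0 0 0 0 0 0;0 0 0 0 0 0 0",
)

```text
t: 14.05
eef_pos: [426.1, 119.4, 168.3]
tool_rot: [-3.14, -0.0, -3.09]
wrist_force: [-2.0, -0.2, 0.9]
opening: 58.8
```

drive_tool(
  deltas="-1 0 0 0 0 0 0;0 0 0 0 0 0 0",
)

```text
t: 14.25
eef_pos: [427.0, 119.4, 168.2]
tool_rot: [-3.14, -0.0, -3.09]
wrist_force: [-3.0, -0.3, 0.7]
opening: 58.7
```

Run:
```python
from h import *
st=read_state();print(st['wrist_force'],st['wrist_torque'])
s=grab("scene","pics/s5.png")["image"][:,:,::-1]
c=lambda i,x,y:cv2.resize(i[y:y+75,x:x+100],(800,600),interpolation=cv2.INTER_CUBIC)
cv2.imwrite("pics/m5.png",c(s,205,150))
```

```text
[-3.02364232 -0.30302557  0.70445669] [-0.03418455  0.74759211  0.06609095]
```

View pics/m5.png

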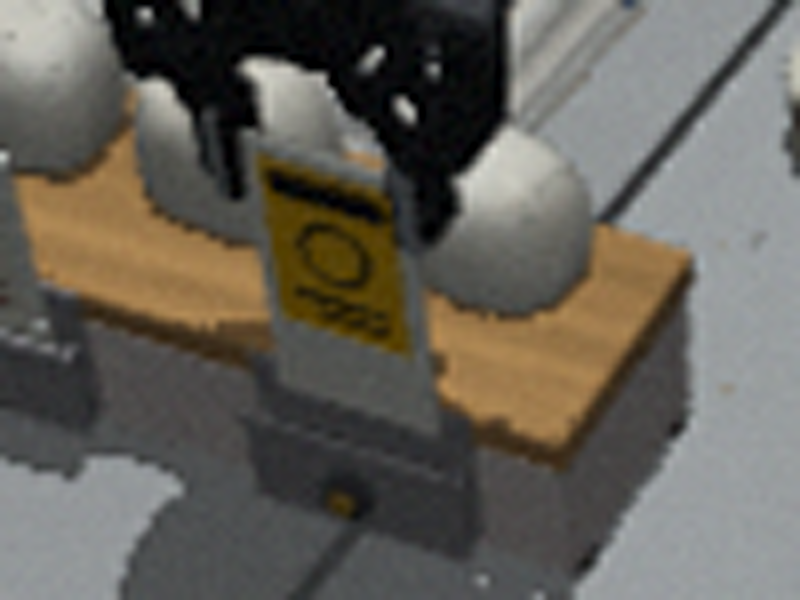

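drive_tool(
  deltas="1.5 0 0 0 0 0 0;1.5 0 0 0 0 0 0;0 0 0 0 0 0 0;0 0 3 0 0 0 0;0 0 3 0 0 0 0;0 0 2 0 0 0 0;0 0 0 0 0 0 0",
)

```text
t: 15.0
eef_pos: [424.3, 119.2, 160.0]
tool_rot: [-3.14, 0.0, -3.09]
wrist_force: [-0.3, 0.4, -0.5]
opening: 58.4
```

drive_tool(
  deltas="0 0 2 0 0 0 0;0 0 2 0 0 0 0;0 0 2 0 0 0 0;0 0 0 0 0 0 0",
)

```text
t: 15.4
eef_pos: [424.2, 119.2, 154.1]
tool_rot: [-3.14, -0.0, -3.09]
wrist_force: [0.4, -0.2, -0.3]
opening: 58.5
```

Foot about 53.7 mm, free. Continue gently.

drive_tool(
  deltas="0 0 1.5 0 0 0 0;0 0 1.5 0 0 0 0;0 0 1.5 0 0 0 0;0 0 0 0 0 0 0",
)

```text
t: 15.8
eef_pos: [424.2, 119.2, 149.7]
tool_rot: [-3.14, 0.0, -3.09]
wrist_force: [-0.5, 0.2, -0.8]
opening: 58.6
```

drive_tool(
  deltas="0 0 1.5 0 0 0 0;0 0 1.5 0 0 0 0;0 0 1.5 0 0 0 0;0 0 1.5 0 0 0 0;0 0 0 0 0 0 0",
)

```text
t: 16.3
eef_pos: [424.2, 119.2, 143.6]
tool_rot: [-3.14, 0.0, -3.09]
wrist_force: [0.7, 0.3, -0.3]
opening: 58.6
```

drive_tool(
  deltas="0 0 2 0 0 0 0;0 0 2 0 0 0 0;0 0 2 0 0 0 0;0 0 2 0 0 0 0;0 0 0 0 0 0 0",
)

```text
t: 16.8
eef_pos: [424.2, 119.2, 135.6]
tool_rot: [-3.14, -0.0, -3.09]
wrist_force: [-0.6, -0.0, -0.8]
opening: 58.5
```

drive_tool(
  deltas="0 0 1.5 0 0 0 0;0 0 1.5 0 0 0 0;0 0 1 0 0 0 0;0 0 0 0 0 0 0;0 0 0 0 0 0 0",
)

```text
t: 17.3
eef_pos: [424.6, 119.3, 132.1]
tool_rot: [-3.14, 0.001, -3.09]
wrist_force: [0.0, 0.3, 3.1]
opening: 58.6
```

drive_tool(
  deltas="0 0 1.5 0 0 0 0;0 0 1.5 0 0 0 0;0 0 1 0 0 0 0;0 0 0 0 0 0 0;0 0 0 0 0 0 0",
)

```text
t: 17.8
eef_pos: [424.6, 119.2, 128.0]
tool_rot: [-3.14, 0.001, -3.09]
wrist_force: [-0.3, -0.2, 5.5]
opening: 58.2
```

drive_tool(
  deltas="0 0 1 0 0 0 0;0 0 0 0 0 0 0;0 0 0.7 0 0 0 0;0 0 0 0 0 0 0",
)

```text
t: 18.2
eef_pos: [424.7, 119.3, 126.5]
tool_rot: [-3.14, 0.001, -3.09]
wrist_force: [-1.0, -1.9, 6.5]
opening: 58.1
```

drive_tool(
  deltas="0 0 0.7 0 0 0 0;0 0 0 0 0 0 0",
)

```text
t: 18.4
eef_pos: [424.9, 119.4, 126.4]
tool_rot: [-3.14, 0.002, -3.09]
wrist_force: [-2.6, -0.8, 12.4]
opening: 58.4
```

drive_tool(
  deltas="0 0 0.5 0 0 0 0;0 0 0 0 0 0 0",
)

```text
t: 18.6
eef_pos: [425.1, 119.4, 126.3]
tool_rot: [-3.14, 0.002, -3.09]
wrist_force: [-4.1, -1.5, 16.5]
opening: 58.5
```

drive_tool(
  deltas="0 0 0 0 0 0 0;0 0 0 0 0 0 0;0 0 0 0 0 0 0;0 0 0 0 0 0 0;0 0 0 0 0 0 0",
)

```text
t: 19.1
eef_pos: [425.1, 119.4, 126.3]
tool_rot: [-3.14, 0.002, -3.09]
wrist_force: [-4.0, -1.1, 16.3]
opening: 58.5
```

Run:
```python
from h import *
s=grab("scene","pics/s6.png")["image"][:,:,::-1]
cv2.imwrite("pics/m6.png",cv2.resize(s[150:225,205:305],(800,600),interpolation=cv2.INTER_CUBIC))
print(read_state()['wrist_force'],read_state()['eef_pos'])
```

```text
[-4.17037661 -0.57946558 16.50200087] [425.11541754 119.38829195 126.30455914]
```

View pics/m6.png

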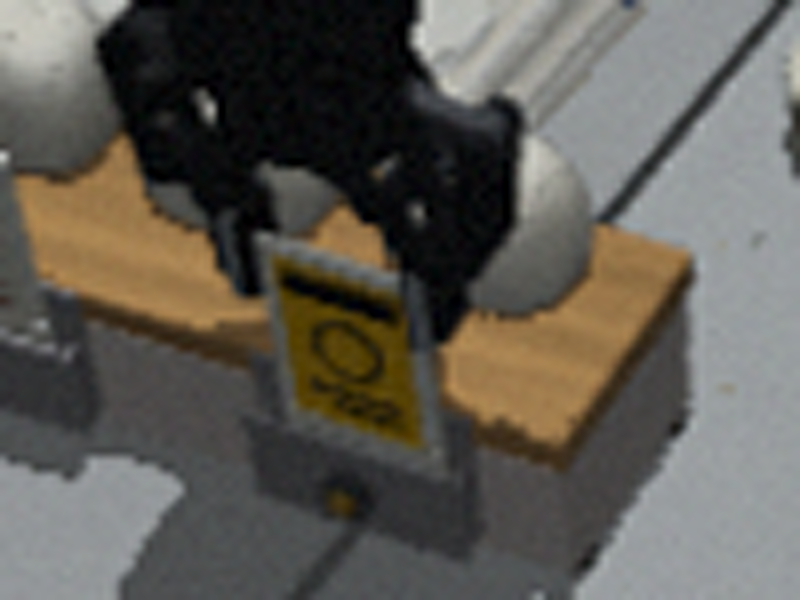

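The picture shows the holder behind the lip, with its lower window edge just above the rim at about (370,440). The fingers are on its side edges and the cheeses have not moved. TCP height and force are steady, so I am handing in.

```bash
python3 -c "
from h import *
env.finish_job();s=read_state();print(s['t'],s['eef_pos'],s['wrist_force'],s['opening'])"
```

```text
the job is handed in; nothing more can be done
the job is handed in; nothing more can be done
```

I took the yellow label holder out of the rack by its side edges and lowered it, printed side towards the robot, behind the lip of the empty price clip (the one at the -y end). I handed the job in at about 19 s while still pressing it home.

- **Feeling for the slot:** I touched the clip's back plate with about 3 N, backed off to the slot's middle, and the foot then went down with no noticeable force.
- **Home check:** the spring met the foot at the expected height and rose from about 3 to 6.5 N. Height then stopped at TCP 126.3 mm (foot about 26 mm) on the ledges, at a steady 16 N down and 4 N sideways. That is below the 35 N limit.
- **Last picture:** the holder stands upright behind the lip, with the fingers on its edges only. The cheeses in view look untouched. I took no final picture of the rack or the things around it.
- **What went wrong or disagreed:** my first turn of the wrist went the wrong way and ran the last joint to the end of its range, dragging the arm sideways in free air. I reversed it, which cost about 5 s. Camera estimates of the slot's x differed by a few millimetres, from about 421 to 427 mm, so I went by touch.

The hand-in reported no verdict, and no state could be read afterwards.

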